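Roll the sample carton into the inspection bay

ROBOT

A 7-joint arm with a two-finger parallel gripper is mounted at the origin on the work surface. World frame = base frame: x ahead of the robot, y to its left, z up, the work surface at z = 0. Lengths are in m, angles in rad, forces in N, time in s.
With the tool pointing down it reaches from about 0.425 to 0.825 m from the base axis. Payload 3.6 kg.
Tool frame: the origin (TCP) lies where the fingers leave the gripper's body, on its centre line; the fingertips stand 73 mm ahead of it and the grasp point (between the pads) lies 54 mm ahead of it; z points along the fingers, y is the line along which they close (so a half turn about z gives the same grasp; the last joint's range is limited). The gripper opens to 85 mm and grips with 20 to 120 N. Pads are 22 mm wide; open, the fingers measure 114 mm over their backs; the gripper's body (76 mm by 85 mm) begins 54 mm behind the grasp point. The pads swing forward as they close: fully open they stand 13 mm farther back than shut.
Start: joints at [-0.026, 0.615, -0.013, 1.423, 0.008, 1.103, -0.04], TCP at [0.65, 0, 0.304] pointing down, gripper open.
Joint ranges: [-3.12, 3.12], [-0.3, 2.06], [-1.34, 1.32], [0.26, 2.42], [-1.36, 4.5], [0.01, 1.98], [-2.84, 2.84]. Speed limits (rad/s): [2.79, 2.79, 3.14, 3.14, 3.14, 3.14, 3.14].

INTERFACE

Orientations are given as a unit quaternion [x, y, z, w].
In Python, from station import arm, snapshot, camera_info, ticket gives the robot as it stands. Calls block until the motion is done:
- arm.movep(position, orientation): joint-space move of the TCP to a pose.
- arm.line_to(position, velocity=0.15, ori=None): straight line of the TCP; ori=None keeps the orientation; velocity is the mean speed in m/s.
- arm.move_j(angles): joint-space move.
- arm.move_gripper(opening, effort=None): opening from 0.0 (shut) to 1.0 (fully open); effort is the grip in N (None keeps the last); returns when the fingers have stopped.
- arm.pause(seconds).
- arm.ik(position, orientation): joint angles nearest the present ones, or None.
- snapshot(name): name is "scene" or "side" or "wrist"; returns the picture (384x512x3 uint8, blue, green, red); there is no depth.
- camera_info(name): a dict with "fx", "fy", "cx", "cy" (pixels), "R" (3x3) and "t" (3): a world point X has camera coordinates R X + t; the wrist camera has in their place "T_tool_cam" (4x4, takes a point from camera to tool coordinates, whose origin is the TCP and whose axes are the flange's). Camera axes: x right, y down, z forward; pixel columns grow to the right and rows downward; lengths in m; the calibration is good to about 2 mm. The wrist camera is an equidistant fisheye: a pixel r from the principal point sees the ray r / f radians off the axis. A picture is of the moment at which its call begins: read the wrist's pose just before it. camera_info takes no time and is no camera call.
A pose or a line that the arm cannot do raises arm.MotionError and nothing moves.
- ticket.finish_job(): hands the job in; it is judged then, once.
Readings, each from a call of its own:
- arm.read_time(): time.
- arm.read_joint_positions(): joint angles.
- arm.read_dq(): joint speeds.
- arm.read_effort(): joint torques, N m.
- arm.read_tool_pos(): TCP position.
- arm.read_eef_rot(): TCP orientation.
- arm.read_ft_force(): force on the tool from outside, world axes, zero at the start.
- arm.read_wrist_torque(): the same for the moment, N m.
- arm.read_opening(): opening from 0.0 (shut) to 1.0 (fully open).
- arm.read_finger_force(): force on a finger pad.
Only numpy, scipy, OpenCV 4.12 (cv2) and the standard library are available. Lean on these libraries where they do the work, as an engineer would, in place of code of your own. Each camera call takes 0.05 s, during which the arm holds its last target. There are 200 camera calls.

TASK

On the two-lane roller table, push the open carton of turned parts along its rollers, gently and without lifting it, all the way into the white bay at the end of its own lane until it is up against the bay's end wall. Leave the sealed carton on the other lane where it stands.

Things in the scene. Friction and masses are not known exactly. Their poses are not given: they have to be found in the camera images.
- open_carton: Open brown cardboard carton on the rollers of either lane, 110 long (its x, along the lane, up to 3 degrees askew) x 100 wide x 60 mm high, walls 4 mm, about 0.5 kg. Holds six steel turned parts fixed in a black insert, lower than its rim. Origin: centre of its underside. Rolls at under 1 N; slides with a few N on the bay floor. The bigger empty open carton on the bench is not it.
- sealed_carton: Closed, taped brown cardboard carton, 110 long (x) x 100 wide (y) x 50 mm high (z), about 0.5 kg, on the rollers of the other lane. Origin: centre of its underside. It stays where it is.
- roller_table: Fixed two-lane roller table (sizes in mm). Origin: on the bench, under the rib between lanes. x: travel, towards the bays (about world -y); y: across, away from the robot; z up. Lane centres y = -65 and 65, each 114 wide between rails 65 high. Rollers 24 thick, 33 apart, x = -240 to 60, tops at z = 50. Open end x = -255. A shelf past the far lane (y 130 to 200, z 50) holds gauges 60 high.
- bays (a point): Middle of the end wall shared by the two white sheet-metal bays, on its inner face at roller-top height (sizes in mm): x 200, y 0, z 50 in the roller table's frame and axes. Each lane runs into its own bay, open on top, mouth 125 before this wall, 120 wide inside, walls to z = 98, steel floor at z = 48. A carton against the wall has its centre 55 before it.

How it is judged:
By the outcome, as a careful person would: the job done as asked, in the order asked, and still so for the second after the job is handed in, with the robot touching nothing.
It also fails if it takes over 34 s, if anything falls off the work surface, if the arm or the gripper's body presses on something with over 40 N, if the wrist force passes 120 N, or if a joint passes its speed limit or range.

## Working session

There is one attempt and no reset: what is moved stays moved. The work goes in short steps, each a Python script; the robot and the scene stay as the last script left them, time stands still between calls to the robot, and variables do not carry over. Pictures are saved under pics/ and viewed, at most 10 in all, crops included, and the job is handed in when it is done.

```bash
mkdir -p pics; python3 - <<'E'
from station import arm,snapshot,camera_info
import cv2
for n in("scene","side","wrist"):
    cv2.imwrite(f"pics/{n}0.png",cv2.resize(snapshot(n),(800,600),interpolation=cv2.INTER_CUBIC))
    print(n,camera_info(n))
print(arm.read_time(),arm.read_tool_pos(),arm.read_eef_rot())
E
```

```text
scene {'fx': 409.05197977459875, 'fy': 409.05197977459875, 'cx': 266.0148024887492, 'cy': 200.88296550342184, 'R': array([[ 0.87001334,  0.49264047, -0.01954897],
       [ 0.32281403, -0.59916965, -0.73265738],
       [-0.37264982,  0.63111101, -0.68031684]]), 't': array([-0.42548452, -0.17492556,  0.97041169])}
side {'fx': 356.3352161113737, 'fy': 356.3352161113737, 'cx': 256.8338602039821, 'cy': 188.4475412467682, 'R': array([[ 0.87215411, -0.48872154,  0.02232639],
       [-0.27933919, -0.53492541, -0.79738599],
       [ 0.40164267,  0.68920683, -0.60305647]]), 't': array([-0.51861905,  0.14648865,  0.52084427])}
wrist {'fx': 297.3186396354542, 'fy': 297.3186396354542, 'cx': 257.1497509740568, 'cy': 190.75454970154044, 'T_tool_cam': array([[-1.06951298e-03, -9.49948991e-01, -3.12403220e-01,
         8.03975786e-02],
       [ 9.99998506e-01, -5.91806923e-04, -1.62394292e-03,
         4.58985908e-04],
       [ 1.35778055e-03, -3.12404490e-01,  9.49948205e-01,
        -7.04523096e-02],
       [ 0.00000000e+00,  0.00000000e+00,  0.00000000e+00,
         1.00000000e+00]])}
0.15 [6.49560879e-01 3.08016403e-05 3.02992760e-01] [ 7.07082264e-01  7.07130602e-01 -7.08386747e-04 -6.94616715e-04]
```

View pics/scene0.png

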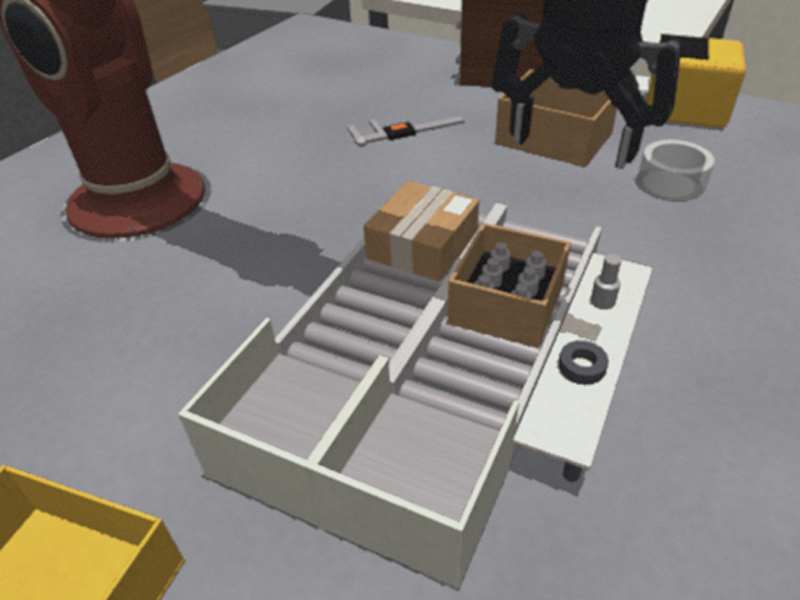

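View pics/side0.png

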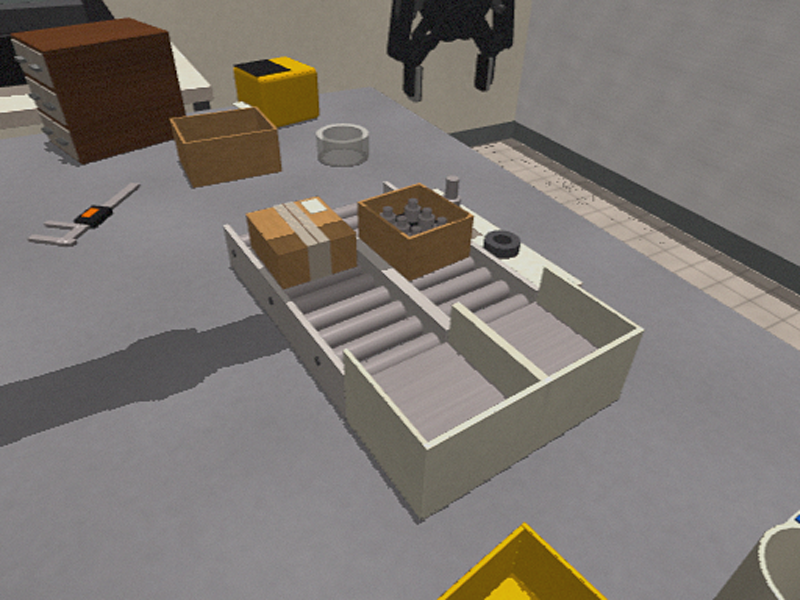

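View pics/wrist0.png

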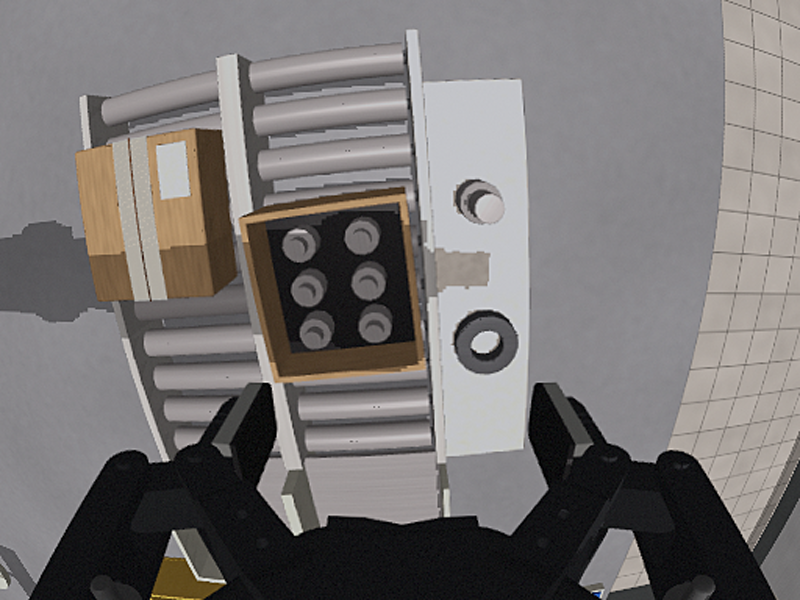

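Scene and side views show the open carton with parts in the far lane, with its scene rim corners at about (487,224), (571,240), (548,306) and (450,288). The sealed carton is in the near lane and the bays are empty. The wrist view gives rim corners (241,217), (406,190), (424,367) and (277,379), with clear rollers behind the carton. Next I fit the table and carton poses.

```bash
cat > h.py <<'E'
import numpy as np
from station import arm,camera_info
from scipy.optimize import least_squares
from scipy.spatial.transform import Rotation as Ro
def proj(n,X,pose=None):
    c=camera_info(n)
    if n!="wrist":
        p=X@c["R"].T+c["t"]; uv=p[:,:2]/p[:,2:]
    else:
        T=np.eye(4);T[:3,:3]=Ro.from_quat(pose[1]).as_matrix();T[:3,3]=pose[0]
        T=np.linalg.inv(T@c["T_tool_cam"]); p=X@T[:3,:3].T+T[:3,3]
        r=np.hypot(p[:,0],p[:,1]); uv=p[:,:2]/r[:,None]*np.arctan2(r,p[:,2])[:,None]
    return uv*[c["fx"],c["fy"]]+[c["cx"],c["cy"]]
def rot(a): return np.array([[np.cos(a),-np.sin(a)],[np.sin(a),np.cos(a)]])
def fit(obs,x0,pose=None):   # obs: (cam, local xyz, px in 800x600)
    def res(q):
        out=[]
        for n,l,px in obs:
            X=np.r_[rot(q[2])@np.array(l[:2])+q[:2],l[2]]
            out.append(proj(n,X[None],pose)[0]-np.array(px)*.64)
        return np.ravel(out)
    s=least_squares(res,x0,loss="soft_l1"); return s.x,res(s.x).reshape(-1,2).round(1)
E
python3 - <<'E'
from h import *
pose=(arm.read_tool_pos(),arm.read_eef_rot())
t=[("scene",(.075,0,.098),(383,360)),("scene",(.2,0,.098),(317,463)),("scene",(.075,-.127,.098),(270,322)),("scene",(.203,-.128,.098),(184,415)),("scene",(.203,.128,.098),(462,527)),("scene",(.075,.127,.098),(518,405)),
("side",(.075,0,.098),(455,306)),("side",(.2,0,.098),(547,378)),("side",(.075,-.127,.098),(345,352)),("side",(.203,.128,.098),(642,330)),("side",(.075,.127,.098),(545,268)),("side",(.203,-.128,.098),(427,445))]
q,r=fit(t,[.6,0,-1.57]);print("table",q,np.degrees(q[2]),r.tolist())
L=[(-.055,-.05,.11),(-.055,.05,.11),(.055,.05,.11),(.055,-.05,.11)]
px={"wrist":[(241,217),(406,190),(424,367),(277,379)],"scene":[(487,224),(571,240),(548,306),(450,288)]}
for sel in(["wrist"],["scene"],["wrist","scene"]):
    c,r=fit([(n,l,p) for n in sel for l,p in zip(L,px[n])],[.65,.1,-1.57],pose)
    print(sel,c,"in table:",rot(-q[2])@(c[:2]-q[:2]),np.degrees(c[2]-q[2]),r.tolist())
E
```

```text
table [ 0.55117718 -0.10213285 -1.48797916] -85.25492610011192 [[0.2, -2.1], [-3.7, 0.0], [-1.6, -2.2], [-2.6, -1.0], [-0.3, 0.7], [-1.1, -2.9], [1.1, -2.8], [-0.1, -1.0], [1.4, -2.8], [0.6, -2.1], [0.5, -2.4], [1.8, -0.1]]
['wrist'] [ 0.60894192 -0.00317414 -1.44971361] in table: [-0.09384109  0.06575287] 2.19245499213397 [[-1.2, -1.0], [0.4, 0.5], [2.1, -0.4], [-0.8, 1.3]]
['scene'] [ 0.61152997 -0.00695835 -1.42740212] in table: [-0.08985577  0.06801901] 3.4708086697849083 [[-3.1, -0.2], [0.4, 1.2], [0.6, 0.3], [0.0, -2.9]]
['wrist', 'scene'] [ 0.60961559 -0.00341652 -1.44531697] in table: [-0.09354382  0.06640418] 2.4443637385629136 [[-0.7, -0.5], [0.8, 0.6], [2.9, -0.4], [0.1, 1.7], [-2.5, -1.7], [0.5, 0.2], [-0.6, -1.3], [-0.4, -5.1]]
```

```bash
cat >> h.py <<'E'
Q=np.array([.55118,-.10213,-1.48798])
def W(x,y,z): return list(rot(Q[2])@[x,y]+Q[:2])+[z]
tx=np.r_[rot(Q[2])@[1,0],0]
O=Ro.from_matrix(np.c_[-tx,np.cross([0,0,1],tx),[0,0,-1]]).as_quat()
E
python3 - <<'E'
from h import *
from station import snapshot
import cv2
for p in(W(-.188,.066,.138),W(.08,.066,.138)): print(p,np.round(arm.ik(p,O),2))
arm.move_gripper(.5)
arm.movep(W(-.188,.066,.2),O)
arm.line_to(W(-.188,.066,.138),.08)
print(arm.read_time(),arm.read_ft_force(),arm.read_tool_pos(),arm.read_opening())
a=cv2.resize(snapshot("scene")[110:302,200:456],(800,600),interpolation=cv2.INTER_CUBIC)
cv2.imwrite("pics/s1.png",a)
E
```

```text
[np.float64(0.6014021191534642), np.float64(0.09068529697546107), 0.138] [-0.17  0.74 -0.03  1.71  0.03  0.68 -0.13]
[np.float64(0.6235715327926031), np.float64(-0.17639618328645593), 0.138] [ 0.26  0.79 -0.03  1.59  0.03  0.76  0.3 ]
2.2 [ 0.3068136   0.29448372 -0.37957208] [0.60179577 0.09075923 0.13841701] 0.500765810613457
```

View pics/s1.png

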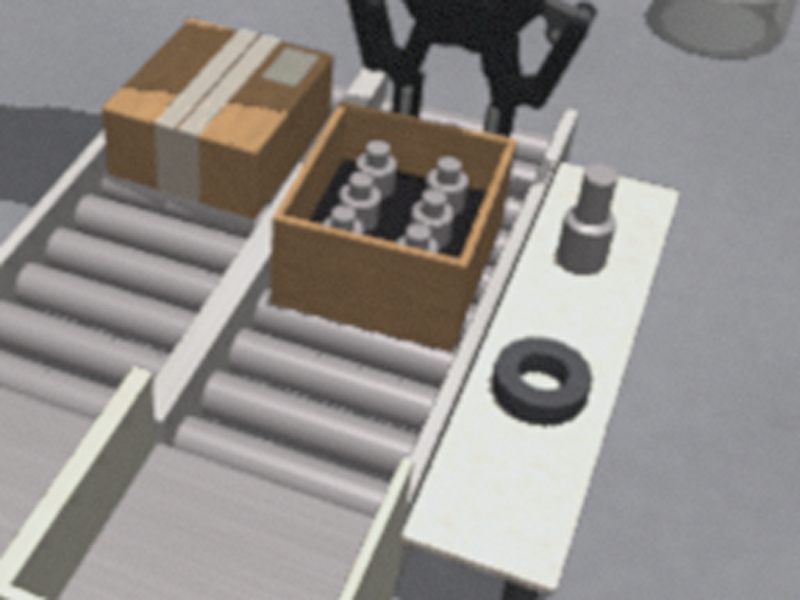

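The fingers are down behind the carton, at (405,100) and (498,118) in the crop, centred on its rear face and clear of the rails. Pushing now.

```bash
python3 - <<'E'
from h import *
from station import snapshot
import cv2
arm.line_to(W(-.03,.066,.138),.04)
print(arm.read_time(),arm.read_ft_force())
cv2.imwrite("pics/s2.png",cv2.resize(snapshot("scene")[150:360,120:400],(800,600),interpolation=cv2.INTER_CUBIC))
E
```

```text
6.35 [ 0.19217384 -0.44621211  0.0433186 ]
```

View pics/s2.png

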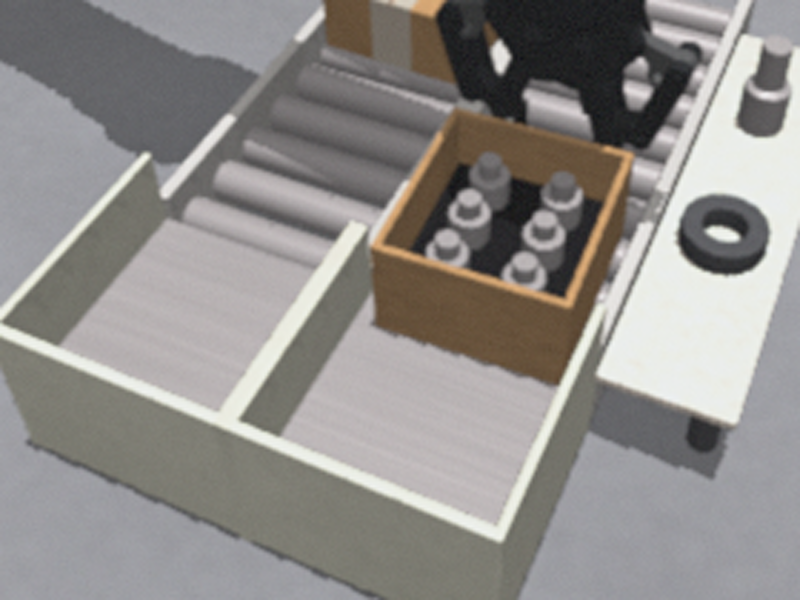

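The carton's front, lower edge from (375,325) to (560,380), has entered the mouth squarely with a gap on both sides. I'll continue onto the floor, then creep forward with force checks.

```bash
python3 - <<'E'
from h import *
from station import snapshot
import cv2
x=-.03
def go(nx,v):
    arm.line_to(W(nx,.066,.138),v)
    f=float(-arm.read_ft_force()@tx); print(round(nx,4),round(f,2),round(arm.read_time(),2)); return f
for nx in(.03,.062):
    f=go(nx,.04)
    if f>12: break
while f<12 and nx<.092:
    nx+=.002; f=go(nx,.02)
cv2.imwrite("pics/s3.png",cv2.resize(snapshot("scene")[150:360,120:400],(800,600),interpolation=cv2.INTER_CUBIC))
E
```

```text
0.03 2.21 8.05
0.062 -0.24 9.0
0.064 2.01 9.25
0.066 3.57 9.5
0.068 4.14 9.75
0.07 3.67 10.0
0.072 2.51 10.25
0.074 2.83 10.5
0.076 2.7 10.75
0.078 5.46 11.0
0.08 7.53 11.25
0.082 10.39 11.5
0.084 12.67 11.75
```

View pics/s3.png

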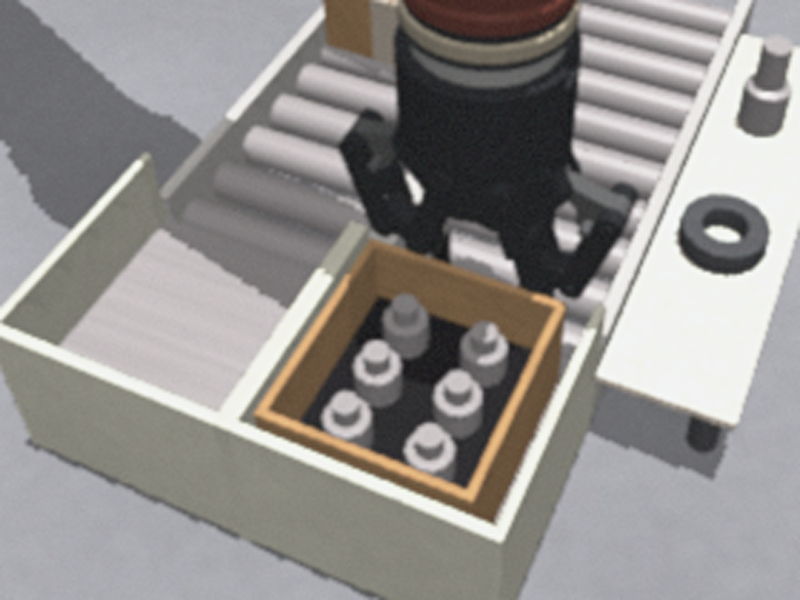

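The force rose steadily from x = 0.077, as expected for the wall, and the carton sits square in the bay with its rim at (258,412) to (470,492) along the end wall. Retreating and checking.

```bash
python3 - <<'E'
from h import *
from station import snapshot
import cv2
arm.line_to(W(.03,.066,.138),.06)
arm.line_to(W(.0,.066,.25),.12)
print(arm.read_time(),arm.read_ft_force(),arm.read_tool_pos(),arm.read_eef_rot())
cv2.imwrite("pics/s4.png",cv2.resize(snapshot("side")[90:350,140:430],(800,600),interpolation=cv2.INTER_CUBIC))
E
```

```text
13.9667 [-0.19945464  0.1594825   1.0077534 ] [ 0.61643245 -0.09698991  0.24909654] [ 6.77372824e-01  7.35639264e-01 -6.93969223e-04 -6.69994003e-04]
```

View pics/s4.png

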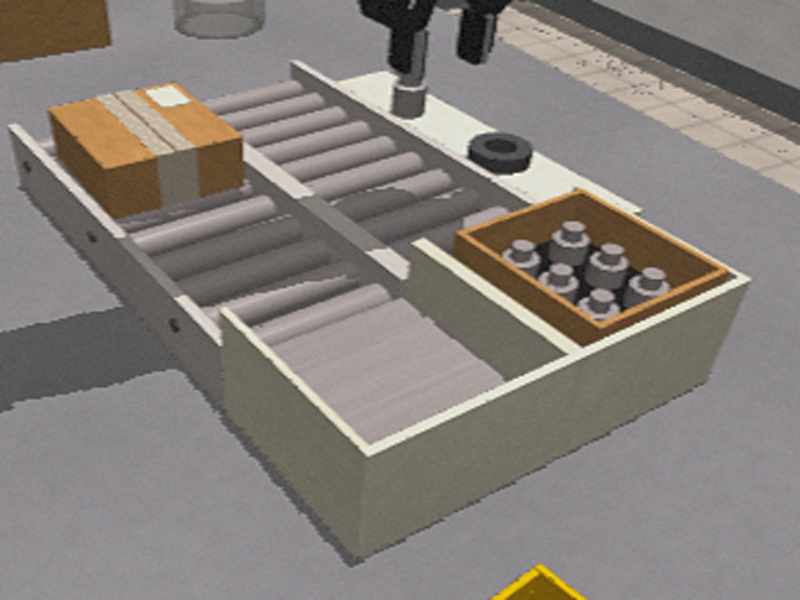

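The side view shows the carton flush along the end wall from (605,325) to (728,270). The sealed carton hasn't moved, and the gripper is clear.

```bash
python3 -c "
from station import ticket
print(ticket.finish_job())"
```

```text
the job is handed in; nothing more can be done
None
```

I pushed the open carton along its lane into its own bay, up against the end wall. The sealed carton stayed where it was, the gripper ended clear of everything, and I handed the job in at about 14 s; no verdict was shown.

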